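# Wind the loaded ring-engraving slide up to its stop

### The job

Two alike hand-wound engraving slides stand on the shop counter. Turn the crank handwheel of the one whose carriage carries the big costume ring clockwise (seen from above) until that carriage touches its stop under the engraving head, then let go. Leave the other slide, the one with the bare carriage, as it is.

Things in the scene. Friction and masses are not known exactly. Their poses are not given: they have to be found in the camera images.
- ring_crank (a point): Centre, 100 mm above the counter, of the upright black crank knob on the loaded machine's handwheel. Knob 20 mm in diameter, from 75 to 120 mm above the counter; it spins freely on its pin, so it can be gripped from above and carried round with the gripper's yaw kept fixed. Rim top 72 mm above the counter. Turning takes 2 to 5 N at the knob; the wheel stays where it is left.
- ring_hub (a point): Top centre of that handwheel, on its vertical axis, 76 mm above the counter; the knob circles it at 50 mm radius. x points along the slide from wheel to stop, z up. Base plate 390 x 110 mm, from 90 mm behind the axis to 300 mm ahead. Stop's face 250 mm ahead; engraving head over it 172 mm tall, reaching back to 207 mm ahead. Carriage and ring (top 113 mm high) stay 90 mm or more ahead.
- ring_slide (a joint): Travel in m of the loaded carriage: aluminium, 70 x 90 mm, with a wooden block, ring and 32 mm stone on it (the only difference between the machines, which may stand either way round). 0 = fully back, 90 mm from the stop; 0.090 = touching the stop, where wheel and carriage are blocked. Each radian of clockwise wheel turn adds 0.014 m (rack and pinion); less than one turn is needed.
- bare_crank (a point): Centre of the crank knob of the other, alike machine, whose carriage is bare; 100 mm above the counter. Not to be moved.

How it is judged:
At the end, for the whole second after the job is handed in: The carriage with the ring is at rest against its stop (gap under 4 mm, slide above 0.086 m) and the handwheel has been let go (value of joint ring_slide above 0.086 m and velocity of joint ring_slide below 0.005 m/s); the robot touches nothing.
It fails at once if the handwheel of the bare slide is moved (its crank knob by more than 15 mm) (distance of bare_crank from where it was at the start of the episode above 0.015 m).
It also fails if it takes over 45 s, if anything falls off the work surface, if the arm or the gripper's body presses on something with over 40 N, if the wrist force passes 120 N, or if a joint passes its speed limit or range.

### The arm

A 6-joint arm with a two-finger parallel gripper is mounted at the origin on the work surface. World frame = base frame: x ahead of the robot, y to its left, z up, the work surface at z = 0. Lengths are in m, angles in rad, forces in N, time in s.
With the tool pointing down it reaches from about 0.35 to 0.975 m from the base axis. Payload 7.1 kg.
Tool frame: the origin (TCP) lies midway between the tips of the shut fingers; the grasp point (between the pads) lies 19 mm behind it; z points along the fingers, y is the line along which they close (so a half turn about z gives the same grasp; the last joint's range is limited). The gripper opens to 88 mm and grips with 3 to 60 N. Pads are 20 mm wide; open, the fingers measure 115 mm over their backs; the gripper's body (75 mm by 178 mm) begins 61 mm behind the grasp point.
Start: joints at [1.144, 0.423, 1.63, -0, 1.089, -0.019], TCP at [0.248, 0.574, 0.223] pointing down, gripper open.
Joint ranges: [-3, 3], [-0.9, 2.11], [0.09, 2.58], [-1.31, 4.45], [0.11, 2.69], [-2.54, 2.54]. Speed limits (rad/s): [2.39, 2.39, 3.01, 3.14, 3.14, 3.14].

### API

Orientations are given as a unit quaternion [w, x, y, z].
In Python, from station import move_pose, movel, movej, command_gripper, wait, inverse_kinematics, read_camera, camera_info, MotionError, job_done, get_time, get_joint_pos, get_qvel, get_effort, get_tcp_pos, get_ee_rot, get_ft_force, get_ft_torque, get_grip_width, get_finger_force gives the robot as it stands. Calls block until the motion is done:
- move_pose(position, orientation): joint-space move of the TCP to a pose.
- movel(position, frame=None, v=0.15, until_force=None): straight line of the TCP; frame=None keeps the orientation; v is the mean speed in m/s. With until_force (N) it stops when the force on the tool has changed by that much, and returns True; else False.
- movej(angles): joint-space move.
- command_gripper(opening): opening from 0.0 (shut) to 1.0 (fully open); the grip force is fixed at half the most; returns when the fingers have stopped.
- wait(seconds).
- inverse_kinematics(position, orientation): joint angles nearest the present ones, or None.
- read_camera(name): name is "side" or "top" or "wrist"; returns the picture (420x560x3 uint8, red, green, blue); there is no depth.
- camera_info(name): a dict with "intrinsics" (3x3 intrinsics, pixels), "T" (4x4, takes a point from camera to world coordinates); the wrist camera has in their place "tool_from_camera" (4x4, takes a point from camera to tool coordinates, whose origin is the TCP and whose axes are the flange's). Camera axes: x right, y up, looking along -z (the intrinsics and any distortion apply to the point x, -y, -z); pixel columns grow to the right and rows downward; lengths in m; the calibration is good to about 2 mm. The wrist camera is an equidistant fisheye: a pixel r from the principal point sees the ray r / f radians off the axis. A picture is of the moment at which its call begins: read the wrist's pose just before it. camera_info takes no time and is no camera call.
A pose or a line that the arm cannot do raises MotionError and nothing moves.
- job_done(): hands the job in; it is judged then, once.
Readings, each from a call of its own:
- get_time(): time.
- get_joint_pos(): joint angles.
- get_qvel(): joint speeds.
- get_effort(): joint torques, N m.
- get_tcp_pos(): TCP position.
- get_ee_rot(): TCP orientation.
- get_ft_force(): force on the tool from outside, world axes, zero at the start.
- get_ft_torque(): the same for the moment, N m.
- get_grip_width(): opening from 0.0 (shut) to 1.0 (fully open).
- get_finger_force(): force on a finger pad.
Only numpy, scipy, OpenCV 4.12 (cv2) and the standard library are available. Lean on these libraries where they do the work, as an engineer would, in place of code of your own. Each camera call takes 0.05 s, during which the arm holds its last target. There are 200 camera calls.

## Working session

There is one attempt and no reset: what is moved stays moved. The work goes in short steps, each a Python script; the robot and the scene stay as the last script left them, time stands still between calls to the robot, and variables do not carry over. Pictures are saved under pics/ and viewed, at most 10 in all, crops included, and the job is handed in when it is done.

```bash
mkdir -p pics; ls
python3 - <<'E'
from station import *
import cv2,numpy as np
np.set_printoptions(precision=4,suppress=True)
for n in("top","side"):
    im=read_camera(n); cv2.imwrite(f"pics/{n}0.png",im[...,::-1])
for n in("top","side","wrist"): print(n,camera_info(n))
print(get_time(),get_ee_rot())
E
```

```text
pics
top {'intrinsics': array([[404.9969,   0.    , 274.8353],
       [  0.    , 404.9969, 216.8304],
       [  0.    ,   0.    ,   1.    ]]), 'T': array([[ 0.0068,  0.9899, -0.1416,  0.432 ],
       [-0.9993,  0.0016, -0.0369,  0.0036],
       [-0.0363,  0.1418,  0.9892,  0.9116],
       [ 0.    ,  0.    ,  0.    ,  1.    ]])}
side {'intrinsics': array([[417.8921,   0.    , 272.4711],
       [  0.    , 417.8921, 213.2743],
       [  0.    ,   0.    ,   1.    ]]), 'T': array([[ 0.8851,  0.2397, -0.399 ,  0.228 ],
       [-0.4649,  0.4954, -0.7338, -0.5988],
       [ 0.0218,  0.8349,  0.5499,  0.5356],
       [ 0.    ,  0.    ,  0.    ,  1.    ]])}
wrist {'intrinsics': array([[325.1923,   0.    , 280.3437],
       [  0.    , 325.1923, 204.3621],
       [  0.    ,   0.    ,   1.    ]]), 'tool_from_camera': array([[ 0.0005,  0.9667,  0.2559,  0.0688],
       [ 1.    , -0.0011,  0.0022, -0.0002],
       [ 0.0024,  0.2559, -0.9667, -0.1617],
       [ 0.    ,  0.    ,  0.    ,  1.    ]])}
0.1 [-0.0001  0.2025  0.9793 -0.0007]
```

View pics/top0.png

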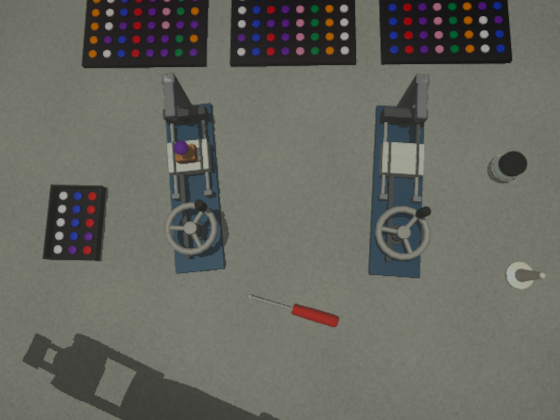

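View pics/side0.png

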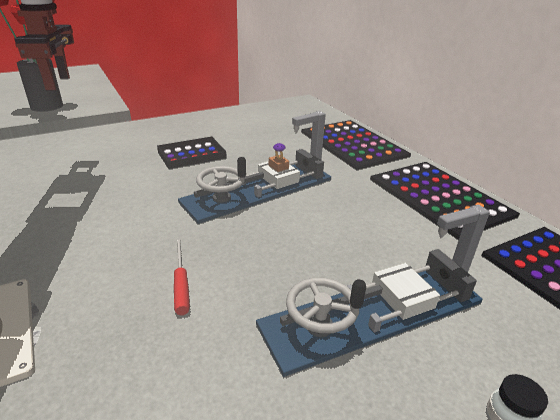

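The loaded machine is the left one: hub at about (190,228) in the top view and (219,178) in the side view, and knob at about (201,206) and (241,166). I'll zoom in to get these more precisely.

Run:
```python
import cv2,numpy as np
a=cv2.imread("pics/top0.png")[180:280,150:240]; b=cv2.imread("pics/side0.png")[145:225,175:255]
r=lambda i:cv2.resize(i,(390,int(i.shape[0]*390/i.shape[1])),interpolation=cv2.INTER_CUBIC)
a,b=r(a),r(b); o=np.zeros((440,780,3),np.uint8); o[:a.shape[0],:390]=a; o[:b.shape[0],390:]=b
cv2.imwrite("pics/z0.png",cv2.convertScaleAbs(o,alpha=1.4))
```

```text
(no output)
```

View pics/z0.png

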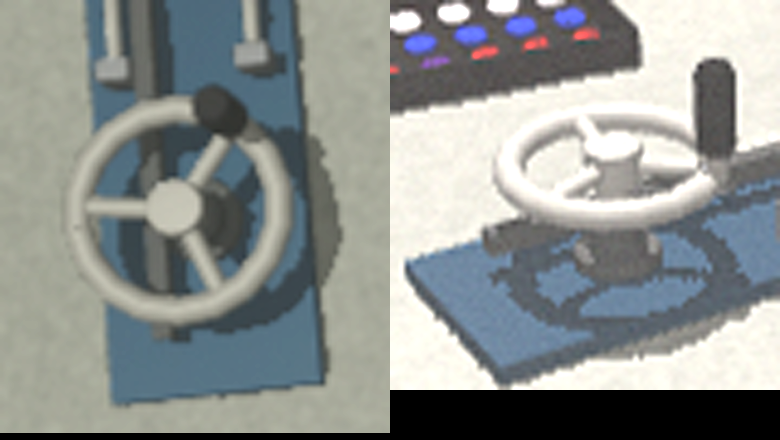

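```bash
cat > h.py <<'E'
import numpy as np, cv2
from station import *
np.set_printoptions(precision=4,suppress=True)
def ray(n,p):
    c=camera_info(n);K,T=c["intrinsics"],c["T"]
    d=np.linalg.inv(K)@[p[0],p[1],1]; d=T[:3,:3]@(d*[1,-1,-1]); return T[:3,3],d/np.linalg.norm(d)
def tri(rs):
    A=[np.eye(3)-np.outer(d,d) for o,d in rs]
    X=np.linalg.solve(sum(A),sum(a@o for a,(o,d) in zip(A,rs)))
    return X,[np.linalg.norm(a@(X-o)) for a,(o,d) in zip(A,rs)]
def atz(n,p,z):
    o,d=ray(n,p); return o+d*(z-o[2])/d[2]
def wray(p,pos,q):
    """wrist fisheye ray; pos,q the TCP pose at the picture"""
    from scipy.spatial.transform import Rotation as R
    c=camera_info("wrist");K,T=c["intrinsics"],c["tool_from_camera"]
    u=(np.array(p)-K[:2,2])/K[0,0]; th=np.linalg.norm(u); s=np.sin(th)/max(th,1e-9)
    d=np.array([u[0]*s,-u[1]*s,-np.cos(th)])
    M=R.from_quat(q,scalar_first=True).as_matrix()
    return np.array(pos)+M@T[:3,3], M@T[:3,:3]@d
E
python3 - <<'E'
from h import *
H=tri([ray("top",(190.4,227.8)),ray("side",(220.7,175.))]);C=tri([ray("top",(200.8,205.6)),ray("side",(241.5,167.))])
print("hub",H,"crank",C,"r",np.linalg.norm((H[0]-C[0])[:2]))
a,b=atz("top",(200.1,270.5),.012),atz("top",(188.5,105.5),.012)
print(a,b,np.linalg.norm(a-b),(b-a)/np.linalg.norm(b-a))
hb=atz("top",(404,233),.076); print("barehub",hb, "bareknob",atz("top",(424,212),.11))
print("screwdriver",atz("top",(250,296),0),atz("top",(336,321),0))
E
```

```text
hub (array([0.5289, 0.2117, 0.0745]), [np.float64(0.0006468357291174897), np.float64(0.0006468357291176095)]) crank (array([0.5715, 0.1863, 0.0977]), [np.float64(7.84811208240483e-05), np.float64(7.848112082428358e-05)]) r 0.04956968187326772
[0.4402 0.2022 0.012 ] [0.8255 0.2426 0.012 ] 0.3873750627735216 [0.9946 0.1041 0.    ]
barehub [ 0.5185 -0.2304  0.076 ] bareknob [ 0.5568 -0.2616  0.11  ]
screwdriver [0.385  0.0915 0.    ] [ 0.333  -0.0976  0.    ]
```

Both points pass the checks: hub height is 74.5 mm (76 given), crank height 97.7 mm (100 given), radius 49.6 mm (50 given) and plate length 387 mm (390 given). Next I'll hover over the knob and check it with the wrist camera.

```bash
cat >> h.py <<'E'
Q=[0,np.cos(np.radians(93)),np.sin(np.radians(93)),0]
HUB=np.array([.5289,.2117]); CR=np.array([.5715,.1863])
E
python3 - <<'E'
from h import *
move_pose([CR[0],CR[1],.20],Q)
command_gripper(.6)
p,q=get_tcp_pos(),get_ee_rot()
cv2.imwrite("pics/w0.png",read_camera("wrist")[...,::-1])
print(get_time(),p,q,get_joint_pos(),get_ft_force())
# predicted pixel of knob top centre (z=.12)
from scipy.optimize import least_squares
for X in([*CR,.12],[*HUB,.076]):
    f=lambda u:(lambda o,d:np.cross(d,(np.array(X)-o)))(*wray(u,p,q))
    print(least_squares(f,[280,200]).x)
E
```

```text
2.7 [0.5715 0.1863 0.2   ] [ 0.     -0.0523  0.9986  0.    ] [ 0.2953  0.4147  1.7023 -0.      1.0246 -1.3802] [ 0.088  -0.0121  0.1928]
[281.7437 211.0624]
[315.3658 154.0554]
```

View pics/w0.png

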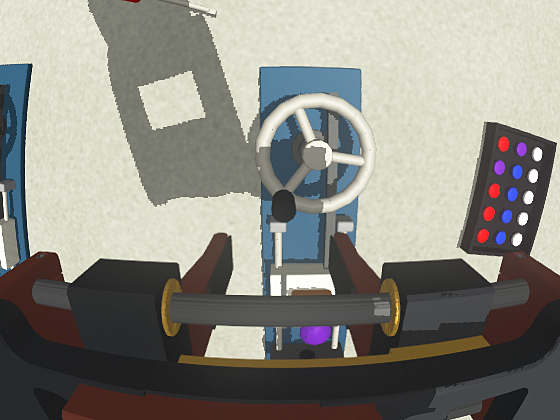

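In the wrist view the knob top is at about (284,211), against a prediction of (282,211). The hub is at (316,153), against (315,154). Both agree to about 1 mm, so I'll descend, grip and make the first short arc.

Run:
```python
from h import *
if movel([*CR,.083],v=.1,until_force=8): print("touch",get_tcp_pos()); raise SystemExit
command_gripper(0.0)
w=get_grip_width(); print(get_time(),"w mm",w*88,get_finger_force(),get_ft_force())
if w*88<15: raise SystemExit
a0=np.arctan2(*(CR-HUB)[::-1])
for k in range(1,6):
    a=a0-np.radians(8)*k
    s=movel([*(HUB+.05*np.array([np.cos(a),np.sin(a)])),.083],v=.06,until_force=25)
    F=get_ft_force(); print(np.degrees(a).round(),s,"rad",F[0]*np.cos(a)+F[1]*np.sin(a),"tan",F[0]*np.sin(a)-F[1]*np.cos(a),F[2],get_time(),get_grip_width()*88)
    if s: break
```

```text
4.6333 w mm 19.26323728499569 30.000553198624402 [-1.6277  1.9699  2.5331]
-39.0 False rad -5.619305655218205 tan -0.0031979214608535145 5.6426059104168935 4.9 19.47387906820948
-47.0 False rad -9.122446430313119 tan 1.2114101407172226 5.981749709573655 5.1667 19.489141119748513
-55.0 False rad -11.646470404126095 tan 1.372378327981001 6.010994364233366 5.4333 19.642577222500478
-63.0 False rad -12.57310399229365 tan 0.05483215745843051 4.537821565114482 5.7 19.69268192168884
-71.0 False rad -14.656159701156692 tan 1.9215449362316734 3.2084128528295843 5.9667 19.5811286632313
```

The knob is held, but my radius runs slightly outward: the wrist feels about 14 N of inward force. I'll continue with a radial force correction until it blocks.

Run:
```python
from h import *
a=np.radians(-70.8); c=HUB.copy(); base=None
for k in range(46):
    F=get_ft_force(); u=np.array([np.cos(a),np.sin(a)])
    c+=np.clip(8e-5*(F[:2]@u),-.0006,.0006)*u
    a-=np.radians(8); u=np.array([np.cos(a),np.sin(a)]); t=np.array([u[1],-u[0]])
    s=movel([*(c+.05*u),.083],v=.06,until_force=25)
    F=get_ft_force(); print(np.degrees(a).round(),s,"rad %.1f tan %.1f z %.1f"%(F[:2]@u,F[:2]@t,F[2]),"%.1f %.1f"%(get_time(),get_grip_width()*88),c-HUB)
    if s or F[:2]@t<-18 or abs(F[:2]@u)>35 or get_time()>30: break
cv2.imwrite("pics/t1.png",read_camera("top")[90:290,130:260,::-1].repeat(3,0).repeat(3,1))
```

```text
-79.0 False rad -13.5 tan 1.8 z 1.9 6.2 19.4 [-0.0002  0.0006]
-87.0 False rad -11.1 tan 1.5 z 0.0 6.5 19.3 [-0.0003  0.0012]
-95.0 False rad -8.3 tan 2.3 z -0.2 6.8 19.5 [-0.0003  0.0018]
-103.0 False rad -7.2 tan 2.4 z -0.3 7.0 19.7 [-0.0003  0.0024]
-111.0 False rad -5.0 tan 1.3 z -0.8 7.3 19.4 [-0.0002  0.0029]
-119.0 False rad -5.4 tan 1.0 z 0.6 7.6 19.6 [-0.      0.0033]
-127.0 False rad -5.0 tan 1.8 z 1.5 7.8 19.5 [0.0002 0.0037]
-135.0 False rad -3.3 tan 2.2 z 2.6 8.1 19.3 [0.0004 0.004 ]
-143.0 False rad -1.4 tan 2.2 z 4.9 8.4 19.6 [0.0006 0.0042]
-151.0 False rad -1.2 tan 2.6 z 4.9 8.6 19.6 [0.0007 0.0042]
-159.0 False rad -1.0 tan 1.5 z 5.4 8.9 19.3 [0.0008 0.0043]
-167.0 False rad -1.9 tan 2.1 z 6.1 9.2 19.2 [0.0009 0.0043]
-175.0 False rad -1.1 tan 2.5 z 5.7 9.4 19.2 [0.001  0.0044]
-183.0 False rad -0.4 tan 2.4 z 5.4 9.7 19.3 [0.0011 0.0044]
-191.0 False rad -1.2 tan 1.6 z 5.3 10.0 19.2 [0.0011 0.0044]
-199.0 False rad -1.9 tan 2.5 z 5.3 10.2 19.5 [0.0012 0.0043]
-207.0 False rad -2.3 tan 1.6 z 5.2 10.5 19.8 [0.0014 0.0043]
-215.0 False rad -2.1 tan 2.0 z 5.7 10.8 19.5 [0.0015 0.0042]
-223.0 False rad -1.4 tan 1.4 z 6.5 11.0 19.5 [0.0017 0.0041]
-231.0 False rad -1.8 tan 1.4 z 6.9 11.3 19.7 [0.0017 0.004 ]
-239.0 False rad -1.8 tan -9.1 z 16.6 11.6 19.5 [0.0018 0.0039]
-247.0 True rad -2.1 tan -4.4 z 9.4 11.8 19.3 [0.0019 0.0038]
```

View pics/t1.png

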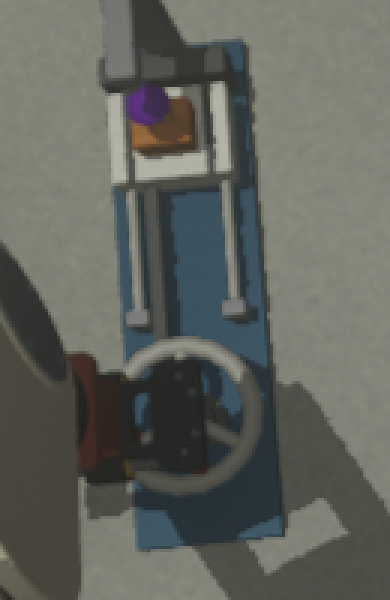

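The force jumped at about −240° and the carriage looks seated against the stop. I'll release, lift clear and check the result.

Run:
```python
from h import *
print(get_tcp_pos(),get_ft_force())
command_gripper(.6)
p=get_tcp_pos(); movel([p[0],p[1],.2],v=.1); print(get_time(),get_ft_force())
T=read_camera("top");S=read_camera("side")
cv2.imwrite("pics/T2.png",T[...,::-1])
r=lambda i:cv2.resize(i,None,fx=5,fy=5,interpolation=cv2.INTER_CUBIC)
a=T[100:200,155:230];b=S[100:210,255:335]
o=np.zeros((550,780,3),np.uint8);o[:500,:375]=r(a);o[:,380:780]=r(b)
cv2.imwrite("pics/z2.png",cv2.convertScaleAbs(o[...,::-1],alpha=1.4))
```

```text
[0.5038 0.2567 0.0825] [-2.881  -3.8666  9.0707]
13.8333 [-0.4406 -0.5897 -0.1272]
```

View pics/z2.png

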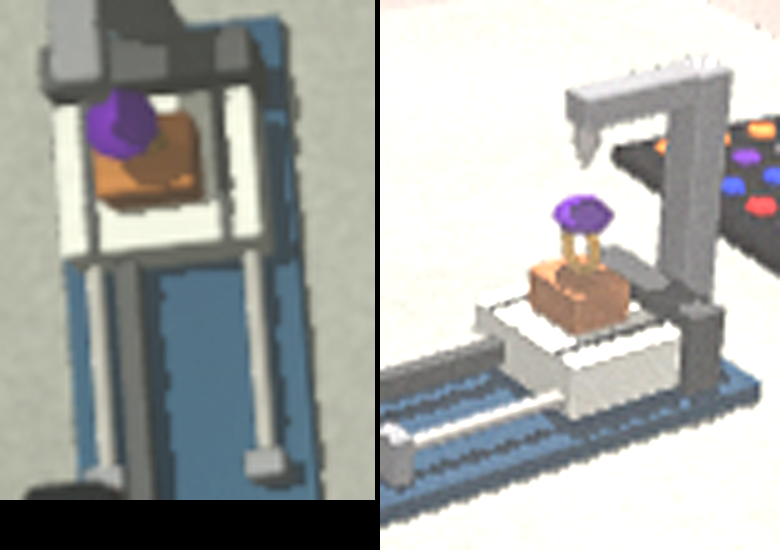

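Both views show no gap: the carriage front meets the stop block, at about (680,350) in the side crop. The gripper is clear and the wrist force is close to zero.

```bash
python3 -c "
from station import *
print(get_time(),get_ft_force());print(job_done())"
```

```text
13.9333 [ 0.86135343 -0.43869702  0.63461156]
the job is handed in; nothing more can be done
None
```

I turned the loaded slide's handwheel clockwise until its carriage touched the stop (no gap visible in either camera view), released the knob and handed the job in at about 14 s; the arm never went near the bare slide, and no verdict was returned.

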